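Find the socket for the perforating hub nut

TASK

Put the perforating machine in service mode by pressing the three keys of its console fully down, one at a time: the large key, then the medium one, then the small one. Then try the sockets on the machine's hub nut; stand any that does not fit back upright on the mat or the bench and leave the other things on the bench where they are. Finish with the socket that fits pushed fully home over the nut, still holding it in the gripper: do not let go.

Things in the scene. Friction and masses are not known exactly. Their poses are not given: they have to be found in the camera images.
- nut: Plain steel hex nut on the machine's hub, fixed, 27 mm across flats, 20 mm tall, top 4 mm tapering to 22 mm across flats. Origin: centre of its underside, on a flat washer 46 mm across on which a fully seated socket's rim rests; z up. x is square to a flat; flats' normals at 0, 60, 120 degrees from x. The fitting socket goes down only when turned to match the flats (within about 10 degrees).
- machine: Grey bench-top perforating machine, fixed: bed 200 x 180 mm, 45 mm tall; flat on its middle a toothed steel disc 110 mm across, a washer, then the nut (its underside 56 mm over the bench). A housing 85 mm tall stands along the bed's -y edge, its near face 90 mm from the nut's axis. Origin: centre of the bed's underside, straight below the nut; x along the 200 mm side.
- mat: Grey rubber mat, fixed on the bench, 130 x 320 x 3 mm, on which the sockets stand. Origin: centre of its underside.
- socket_a: One of three impact sockets, alike outside, standing mouth down in a row on the mat: round dark steel body 43 mm across, 40 mm tall, and on it a bright hex adapter to grip by, 22 mm across flats, 36 mm tall (total 76 mm, about 0.28 kg). Origin: centre of the underside (open mouth), z up. x is square to a flat; flats' normals of adapter and opening alike at 0, 60, 120 degrees from x.
- socket_b: Second socket, same outside, origin and axes as socket_a. The hex opening in the underside is 24 mm deep. Just one of the three sockets fits the nut (opening 30 mm across flats); the others are too narrow (24 and 21 mm) and stop on the nut's top, 18 to 20 mm short of being seated. Which one fits is not marked and cannot be seen: it must be tried.
- socket_c: Third socket, same outside, origin and axes as socket_a; see socket_b about which one fits. Neighbouring sockets stand about 75 to 125 mm apart.
- console: Flat console, fixed on the bench, 85 x 200 mm, 30 mm tall, with three white round push keys in a row along its y, 58 mm apart; which key is in which of the three places changes. Origin: centre of its underside.
- key_large (a joint): Travel of the large key (40 mm across), in m: 0 up, 0.006 fully down. Sprung: it starts to move at about 1.5 N, is fully down at 5 N and comes up by itself.
- key_medium (a joint): Travel of the medium key (28 mm across), in m: 0 up, 0.006 fully down. Sprung: it starts to move at about 1.5 N, is fully down at 5 N and comes up by itself.
- key_small (a joint): Travel of the small key (18 mm across), in m: 0 up, 0.006 fully down. Sprung: it starts to move at about 1.5 N, is fully down at 5 N and comes up by itself.
- key_large_top (a point): Centre of the top face of the large key, 40 mm across, a white round cap in a black collar 56 mm across; the cap's top is 52 mm over the bench and 10 mm above its collar when up (4 mm when fully down).
- key_medium_top (a point): Centre of the top face of the medium key, 28 mm across, a white round cap in a black collar 44 mm across; the cap's top is 52 mm over the bench and 10 mm above its collar when up (4 mm when fully down).
- key_small_top (a point): Centre of the top face of the small key, 18 mm across, a white round cap in a black collar 34 mm across; the cap's top is 52 mm over the bench and 10 mm above its collar when up (4 mm when fully down).
- tape_roll: Bystander: empty-cored roll of brown tape, 90 mm across, 36 mm tall, lying flat. Origin: centre of its underside.
- glue_bottle: Bystander: white bottle, 60 mm across, 150 mm tall, standing. Origin: centre of its underside.
- cartons: Bystander: pile of flat printed cartons, 92 x 150 x 48 mm. Origin: centre of its underside.
Things that resemble listed ones, but are neither listed nor needed, are in the scene too. Leave any green look-alike of the socket_a alone.

How it is judged:
On the way, in this order (a step that is already met when the one before it is completed fails the run):
1. the large key is pressed down (at least 4.5 of its 6 mm) (value of joint key_large above 0.0045 m), for 0.04 s.
2. the medium key is pressed down (at least 4.5 of its 6 mm) (value of joint key_medium above 0.0045 m), for 0.04 s.
3. the small key is pressed down (at least 4.5 of its 6 mm) (value of joint key_small above 0.0045 m), for 0.04 s.
4. after the keys, a socket is lifted off the bench (height (world z) of any of socket_a, socket_b, socket_c above 0.03 m), for 0.2 s.
At the end, for the whole second after the job is handed in: One socket is fully down over the nut (its rim within 4 mm of the nut's base, its axis within 3 mm of the nut's, upright within 4 degrees) and still gripped by the fingers (over 3 N); the other two stand upright and still on the mat or bench; the keys are up (((horizontal distance between socket_a and nut below 0.003 m and z of socket_a in the frame of nut between -0.004 and 0.004 m and angle between socket_a's own z axis and vertical below 0.07 rad and contact force between the fingers and socket_a above 3 N) or (horizontal distance between socket_b and nut below 0.003 m and z of socket_b in the frame of nut between -0.004 and 0.004 m and angle between socket_b's own z axis and vertical below 0.07 rad and contact force between the fingers and socket_b above 3 N) or (horizontal distance between socket_c and nut below 0.003 m and z of socket_c in the frame of nut between -0.004 and 0.004 m and angle between socket_c's own z axis and vertical below 0.07 rad and contact force between the fingers and socket_c above 3 N)) and ((horizontal distance between socket_a and nut below 0.003 m and z of socket_a in the frame of nut between -0.004 and 0.004 m and angle between socket_a's own z axis and vertical below 0.07 rad and contact force between the fingers and socket_a above 3 N) or (angle between socket_a's own z axis and vertical below 0.15 rad and height (world z) of socket_a below 0.008 m and linear speed of socket_a below 0.02 m/s)) and ((horizontal distance between socket_b and nut below 0.003 m and z of socket_b in the frame of nut between -0.004 and 0.004 m and angle between socket_b's own z axis and vertical below 0.07 rad and contact force between the fingers and socket_b above 3 N) or (angle between socket_b's own z axis and vertical below 0.15 rad and height (world z) of socket_b below 0.008 m and linear speed of socket_b below 0.02 m/s)) and ((horizontal distance between socket_c and nut below 0.003 m and z of socket_c in the frame of nut between -0.004 and 0.004 m and angle between socket_c's own z axis and vertical below 0.07 rad and contact force between the fingers and socket_c above 3 N) or (angle between socket_c's own z axis and vertical below 0.15 rad and height (world z) of socket_c below 0.008 m and linear speed of socket_c below 0.02 m/s)) and value of joint each of key_large, key_medium, key_small below 0.002 m); the arm keeps its last pose, push and grip.
It fails at once if two keys pressed at the same time (value of joint each of key_large, key_medium above 0.003 m or value of joint each of key_large, key_small above 0.003 m or value of joint each of key_medium, key_small above 0.003 m).
It fails at once if a bystander (tape roll, bottle, cartons) moved more than 30 mm (distance of any of tape_roll, glue_bottle, cartons from where it was at the start of the episode above 0.03 m).
It also fails if it takes over 72 s, if anything falls off the work surface, if the arm or the gripper's body presses on something with over 40 N, if the wrist force passes 120 N, or if a joint passes its speed limit or range.

ROBOT

A 6-joint arm with a two-finger parallel gripper is mounted at the origin on the work surface. World frame = base frame: x ahead of the robot, y to its left, z up, the work surface at z = 0. Lengths are in m, angles in rad, forces in N, time in s.
With the tool pointing down it reaches from about 0.275 to 0.75 m from the base axis. Payload 10.2 kg.
Tool frame: the origin (TCP) lies at the very end of the fingers, on their centre line; the grasp point (between the pads) lies 19 mm behind it; z points along the fingers, y is the line along which they close (so a half turn about z gives the same grasp; the last joint's range is limited). The gripper opens to 85 mm and grips with 20 to 120 N. Pads are 22 mm wide; open, the fingers measure 114 mm over their backs; the gripper's body (76 mm by 85 mm) begins 54 mm behind the grasp point. The pads swing forward as they close: fully open they stand 13 mm farther back than shut.
Start: joints at [1.057, 0.313, 1.498, -0, 1.331, -0.223], TCP at [0.151, 0.503, 0.231] pointing down, gripper open.
Joint ranges: [-2.94, 2.94], [-0.97, 2.17], [0.19, 2.56], [-1.23, 4.37], [0.02, 3.11], [-2.88, 2.88]. Speed limits (rad/s): [2.39, 2.39, 3.01, 3.14, 3.14, 3.14].

INTERFACE

Orientations are given as a unit quaternion [w, x, y, z].
In Python, from rig import ctrl, cams gives the robot as it stands.
- The arm moves only by the shell command python3 -m creep 'ROWS' [FORCE]. ROWS is a JSON object of lists of equal length, an entry for each row: "hand": the finger opening in mm, from 0 to 85.4; "xyz": the shift along the tool's x, y, z in units of 40 mm (1.0 is 40 mm), a list of three; "twist": the turn, a rotation vector about the tool's x, y, z in rad, a list of three. A call has 1 to 8 rows; each row is the pose to reach, as a shift and turn from the pose commanded when the call began, along the tool's axes at that moment; what a row does not reach only later rows make up. A row lasts 1/8 s, in which the tool goes at most 62.5 mm and 10.7 degrees, less where a joint would pass 70% of its speed; a pose out of reach is approached as far as the arm can. A call with a gripper value outside its range is refused whole. The fingers move at their own pace and stop on an object; FORCE is the grip in N (left out, the last holds). Time passes only in rows, so rows that repeat a pose let the fingers close. It gives the time, the measured TCP pose, the force, the opening and the grip force at its end, in the units of the state.
- ctrl.sense(): the state, without advancing time (a new reading comes with each control period).
- cams.snapshot(name): name is "scene" or "top" or "wrist"; returns the picture (384x512x3 uint8, red, green, blue); there is no depth.
- cams.camera_info(name): a dict with "fx", "fy", "cx", "cy" (pixels), "extrinsics" (4x4, takes a point from world to camera coordinates). Camera axes: x right, y up, looking along -z (the intrinsics and any distortion apply to the point x, -y, -z); pixel columns grow to the right and rows downward; lengths in m; the calibration is good to about 2 mm. A picture is of the moment at which its call begins: read the wrist's pose just before it. camera_info takes no time and is no camera call; for the wrist camera it gives the pose at the moment of the call.
- ctrl.job_done(): hands the job in; it is judged then, once.
The state is a dict: "time": time; "joint_positions": joint angles; "joint_vel": joint speeds; "joint_efforts": joint torques, N m; "ee_pos": TCP position; "tool_rot": TCP orientation; "force": force on the tool from outside, world axes, zero at the start; "ft_torque": the same for the moment, N m; "finger_gap": finger opening in m; "gripper_force": force on a finger pad.
Only numpy, scipy, OpenCV 4.12 (cv2) and the standard library are available. Lean on these libraries where they do the work, as an engineer would, in place of code of your own. Each camera call takes 0.05 s, during which the arm holds its last target. There are 200 camera calls.

## Working session

There is one attempt and no reset: what is moved stays moved. The work goes in short steps, Python scripts to look and compute and a shell command to move; the robot and the scene stay as the last step left them, time stands still between calls to the robot, and variables do not carry over. Pictures are saved under pics/ and viewed, at most 10 in all, crops included, and the job is handed in when it is done.

```bash
ls; mkdir -p pics; python3 - <<'E'
from rig import ctrl,cams
import cv2,numpy as np
s=ctrl.sense();print({k:np.round(v,3) for k,v in s.items()})
for n in("scene","top"):
    i=cams.camera_info(n);print(n,i)
    cv2.imwrite(f"pics/{n}0.png",cams.snapshot(n)[:,:,::-1])
E
```

```text
pics
{'time': np.float64(0.0), 'joint_positions': array([ 1.057,  0.313,  1.498,  0.   ,  1.331, -0.223]), 'joint_vel': array([-0.001, -0.001, -0.   ,  0.001, -0.   , -0.   ]), 'joint_efforts': array([-1.0000e-03, -4.1227e+01, -2.5975e+01, -0.0000e+00,  4.0000e-03,
        0.0000e+00]), 'ee_pos': array([0.15 , 0.503, 0.231]), 'tool_rot': array([-0.   ,  0.145,  0.989, -0.001]), 'force': array([-0.317,  0.624, -0.992]), 'ft_torque': array([ 0.028,  0.009, -0.066]), 'gripper_force': np.float64(0.0), 'finger_gap': np.float64(0.085)}
scene {'fx': 470.10621419386194, 'fy': 470.10621419386194, 'cx': 254.3082756378573, 'cy': 189.6703841046115, 'extrinsics': array([[-0.20048317,  0.9796083 ,  0.01319355,  0.03293592],
       [-0.71859082, -0.15619119,  0.67766625,  0.41201066],
       [ 0.6659082 ,  0.12637991,  0.73525124, -1.61186814],
       [ 0.        ,  0.        ,  0.        ,  1.        ]])}
top {'fx': 441.9437988492788, 'fy': 441.9437988492788, 'cx': 249.25577028670182, 'cy': 194.57025291561803, 'extrinsics': array([[-0.02876344, -0.99953264, -0.01035205,  0.12127163],
       [ 0.99169769, -0.02983344,  0.12508259, -0.61852533],
       [-0.12533296, -0.0066683 ,  0.99209233, -1.10532866],
       [ 0.        ,  0.        ,  0.        ,  1.        ]])}
```

View pics/scene0.png

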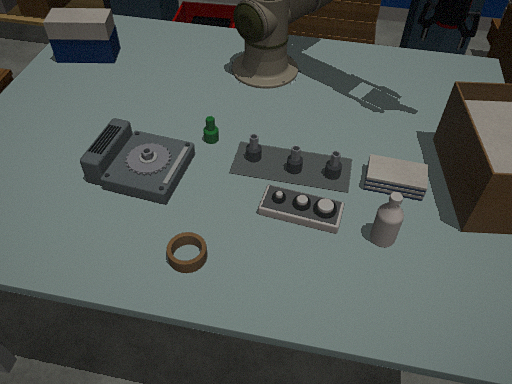

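View pics/top0.png

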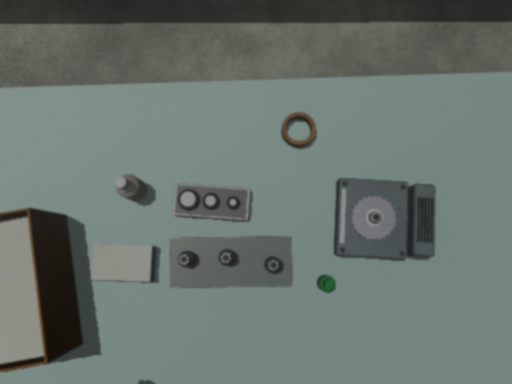

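Scene view: three dark sockets stand on the mat at (254,148), (296,160) and (335,165), with a green look-alike at (210,130). The keys on the console are small (279,196), medium (302,202) and large (325,208). The machine's nut is at (148,154).

Top view:
- **Keys:** large (188,200), medium (211,201), small (233,202).
- **Sockets:** (187,260), (228,258), (274,265). The green one at (327,284) is rejected.
- **Nut:** (375,217).

The bottle cap at (126,184) is also white and round, but it is not a key because it is not on the console.

```bash
cat > h.py <<'E'
import numpy as np,cv2
from rig import ctrl,cams
from scipy.spatial.transform import Rotation as R
def rays(info,uv):
    E=info["extrinsics"];u,v=np.asarray(uv,float).T
    d=np.c_[(u-info["cx"])/info["fx"],-(v-info["cy"])/info["fy"],-np.ones(len(u))]@E[:3,:3]
    return -E[:3,:3].T@E[:3,3],d
def plane(info,uv,z):
    c,d=rays(info,np.atleast_2d(uv));return c+d*((z-c[2])/d[:,2])[:,None]
def proj(info,p):
    p=np.atleast_2d(p);E=info["extrinsics"];q=p@E[:3,:3].T+E[:3,3]
    return np.c_[info["cx"]+info["fx"]*q[:,0]/-q[:,2],info["cy"]-info["fy"]*q[:,1]/-q[:,2]]
def tool(s):
    q=s["tool_rot"];return np.array(s["ee_pos"]),R.from_quat([q[1],q[2],q[3],q[0]])
def delta(s,p):
    "world target TCP -> rows' xyz units (along tool axes)"
    e,r=tool(s);return r.inv().apply(np.array(p)-e)/0.04
E
python3 - <<'E'
from h import *
i=cams.camera_info("top");im=cv2.imread("pics/top0.png")
P=lambda n,uv,z:print(n,np.round(plane(i,uv,z)[0],4))
for n,uv in dict(L=(188,200),M=(211,201),S=(233,202)).items():P(n,uv,.052)
for n,uv in dict(s1=(183.5,259.5),s2=(227,258),s3=(274,265)).items():P(n,uv,.079)
P("nut",(375,217),.076);P("tape",(299,129),.036);P("bottle",(124,182),.15);P("green",(327,284),.07)
P("mat1",(170,238),0);P("mat2",(292,288),0);P("con1",(176,184),.03);P("con2",(249,219),.03);P("carton",(122,263),.048)
P("bed",(336,180),.045);P("bed",(407,259),.045)
j=cams.camera_info("wrist");s=ctrl.sense();e,r=tool(s)
C=np.linalg.inv(j["extrinsics"]);print("wristcam in tool",np.round(r.inv().apply(C[:3,3]-e),3),np.round(r.inv().as_matrix()@C[:3,:3],2),j["fx"],j["cx"],j["cy"])
big=cv2.resize(im[160:300,150:430],None,fx=2.85,fy=2.85,interpolation=2);cv2.imwrite("pics/crop0.png",cv2.convertScaleAbs(big,alpha=1.5))
E
```

```text
L [0.6109 0.2602 0.052 ]
M [0.6066 0.2013 0.052 ]
S [0.6023 0.145  0.052 ]
s1 [0.4609 0.269  0.079 ]
s2 [0.4615 0.1619 0.079 ]
s3 [0.4412 0.0472 0.079 ]
nut [ 0.5517 -0.2078  0.076 ]
tape [ 0.793  -0.0335  0.036 ]
bottle [0.6465 0.3961 0.15  ]
green [ 0.3912 -0.0815  0.07  ]
mat1 [0.5171 0.3168 0.    ]
mat2 [ 0.3779 -0.0011  0.    ]
con1 [0.6568 0.2945 0.03  ]
con2 [0.5592 0.1056 0.03  ]
carton [0.4561 0.4297 0.048 ]
bed [ 0.6523 -0.1221  0.045 ]
bed [ 0.4455 -0.29    0.045 ]
wristcam in tool [ 0.066 -0.    -0.141] [[-0.    0.97  0.26]
 [ 1.    0.   -0.  ]
 [-0.    0.26 -0.97]] 325.9349368670522 263.13609563070406 191.70198264434998
```

View pics/crop0.png

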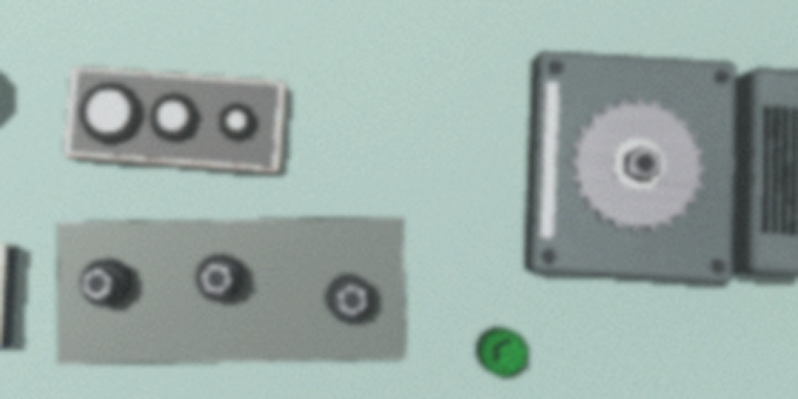

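The crop confirms my choice: three dark sockets with bright hex tops at crop (97,283), (216,278) and (351,299), and the green look-alike at (502,352). The keys run large (108,110), medium (173,115), small (237,121), and the nut is at (643,162).

```bash
python3 - <<'E'
from h import *
s=ctrl.sense();e,r=tool(s);print(np.round(r.as_matrix(),3))
i=cams.camera_info("top")
g=cv2.imread("pics/top0.png")
hsv=cv2.cvtColor(g,cv2.COLOR_BGR2HSV)
m=((hsv[:,:,1]<45)&(hsv[:,:,2]>125)).astype('uint8')
m[:,:178]=0;m[:,246:]=0;m[:188]=0;m[216:]=0
n,l,st,c=cv2.connectedComponentsWithStats(m)
for k in range(1,n):
    if st[k,4]>20:
        p=plane(i,c[k],.052)[0];print(st[k,4],c[k],p.round(4),"d",delta(s,[p[0],p[1],.1]).round(3))
E
```

```text
[[-0.958  0.287 -0.001]
 [ 0.287  0.958 -0.001]
 [ 0.    -0.001 -1.   ]]
138 [187.3115942  198.57971014] [0.6147 0.2619 0.052 ] d [-12.846  -2.438   3.27 ]
54 [209.87037037 200.2962963 ] [0.6085 0.2042 0.052 ] d [-13.112  -3.866   3.271]
```

```bash
python3 -m creep '{"hand":[0,0,0,0,0,0,0,0],"xyz":[[-12.85,-2.44,2],[-12.85,-2.44,2],[-12.85,-2.44,2],[-12.85,-2.44,2],[-12.85,-2.44,2],[-12.85,-2.44,2],[-12.85,-2.44,2],[-12.85,-2.44,2]],"twist":[[0,0,0],[0,0,0],[0,0,0],[0,0,0],[0,0,0],[0,0,0],[0,0,0],[0,0,0]]}' 60
python3 - <<'E'
from h import *
s=ctrl.sense();i=cams.camera_info("wrist");cv2.imwrite("pics/w1.png",cams.snapshot("wrist")[:,:,::-1])
e,r=tool(s);print(e,s["time"],delta(s,[.6147,.2619,.06]),delta(s,[.6085,.2042,.06]))
for p in([.6147,.2619,.052],[.6085,.2042,.052],[.6023,.1465,.052],[.461,.269,.079],[.4615,.162,.079]):print(proj(i,p).round(0))
E
```

```text
time: 1.1
ee_pos: [0.5908, 0.2742, 0.1551]
tool_rot: [-0.0, 0.145, 0.989, -0.0]
force: [0.4, 1.0, 0.0]
finger_gap: 0.0002
gripper_force: 0.0
[0.59079577 0.27417573 0.15505223] 1.1 [-0.66192807 -0.12205618  2.37594171] [-0.92724465 -1.54839357  2.37608933]
[[257. 224.]]
[[187. 236.]]
[[118. 248.]]
[[193.   6.]]
[[32. 61.]]
```

View pics/w1.png

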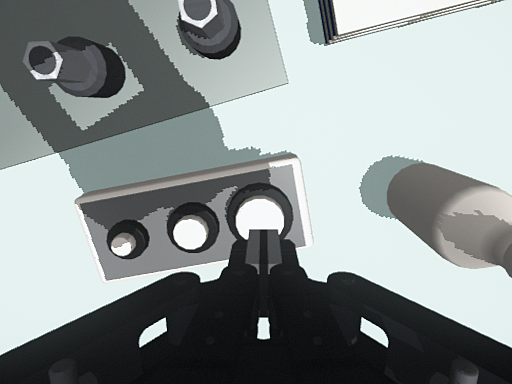

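The wrist view shows the key tops at about L (260,216), M (189,233) and S (122,244). Two adapter tops are at (43,60) and (198,10).

```bash
cat > look.py <<'E'
from h import *
def white(g,lo=200,amin=150):
    m=((g.min(2)>lo)).astype('uint8');n,l,st,c=cv2.connectedComponentsWithStats(m)
    return [(st[k],c[k].round(1)) for k in range(1,n) if st[k,4]>amin]
E
python3 - <<'E'
from look import *
g=cv2.imread("pics/w1.png");i=cams.camera_info("wrist");s=ctrl.sense();print(s["ee_pos"],s["joint_vel"].round(3))
sub=g.copy();sub[:150]=0;sub[:,:85]=0;sub[:,300:]=0;sub[290:]=0
for st,c in white(sub,190,100):print(st,c,plane(i,c,.052)[0].round(4))
print(plane(i,[(260,216),(189,233),(122,244)],.052).round(4), delta(s,[.609,.2602,.054]))
E
```

```text
[0.59567501 0.26932921 0.15262629] [ 0.049 -0.053  0.117  0.001 -0.041  0.099]
[269 150  31  59 423] [291.6 169. ] [0.5841 0.2948 0.052 ]
[ 236  199   48   40 1312] [258.8 216.6] [0.6131 0.2599 0.052 ]
[173 219  33  30 769] [189.4 233.7] [0.6108 0.2027 0.052 ]
[  85  222  144   68 2104] [136.9 271.7] [0.6297 0.1496 0.052 ]
[111 242  20  14 174] [122.1 249. ] [0.6074 0.146  0.052 ]
[[0.6129 0.2609 0.052 ]
 [0.6101 0.2026 0.052 ]
 [0.6033 0.1477 0.052 ]] [-0.38456956 -0.11589677  2.46600913]
```

```bash
python3 -m creep '{"hand":[0,0,0,0,0,0],"xyz":[[0,0,1.2],[0,0,2.2],[0,0,2.45],[0,0,2.62],[0,0,2.65],[0,0,2.65]],"twist":[[0,0,0],[0,0,0],[0,0,0],[0,0,0],[0,0,0],[0,0,0]]}'
```

```text
time: 1.9
ee_pos: [0.5898, 0.2756, 0.0511]
tool_rot: [0.001, 0.145, 0.989, 0.0]
force: [-0.9, 0.1, 1.7]
finger_gap: 0.0003
gripper_force: 0.9
```

The arm stopped short of the commanded point: the rows ran out, so it sits about 28 mm off the key. I'll raise it and correct.

```bash
python3 -m creep '{"hand":[0,0,0],"xyz":[[0,0,-0.6],[0,0,-0.6],[0,0,-0.6]],"twist":[[0,0,0],[0,0,0],[0,0,0]]}'
python3 - <<'E'
from h import *
s=ctrl.sense();print(delta(s,[.613,.2605,.0625]),s["joint_vel"].round(3))
E
```

```text
time: 2.28
ee_pos: [0.5891, 0.2754, 0.0733]
tool_rot: [-0.0, 0.145, 0.989, -0.0]
force: [-0.0, -0.9, 0.1]
finger_gap: -0.0001
gripper_force: 0.0
[-0.67890255 -0.18472171  0.26928324] [-0.     0.011  0.007  0.001  0.003 -0.002]
```

```bash
python3 -m creep '{"hand":[0,0,0,0,0,0],"xyz":[[-0.68,-0.18,0],[-0.68,-0.18,0.2],[-0.68,-0.18,0.45],[-0.68,-0.18,0.65],[-0.68,-0.18,0.68],[-0.68,-0.18,0.68]],"twist":[[0,0,0],[0,0,0],[0,0,0],[0,0,0],[0,0,0],[0,0,0]]}'
```

```text
time: 3.02
ee_pos: [0.6126, 0.2611, 0.0465]
tool_rot: [-0.001, 0.145, 0.989, -0.0]
force: [-4.0, 0.3, 4.6]
finger_gap: -0.0006
gripper_force: 2.3
```

Travel is about 5.5 mm at 4.6 N, so the large key is down. I'll hold briefly, then do the medium key.

```bash
python3 -m creep '{"hand":[0,0,0,0,0,0,0,0],"xyz":[[0,0,0.02],[0,0,-0.5],[0,0,-0.5],[-0.32,-1.41,-0.5],[-0.32,-1.41,-0.4],[-0.32,-1.41,-0.15],[-0.32,-1.41,0],[-0.32,-1.41,0.02]],"twist":[[0,0,0],[0,0,0],[0,0,0],[0,0,0],[0,0,0],[0,0,0],[0,0,0],[0,0,0]]}'
python3 -m creep '{"hand":[0,0],"xyz":[[0,0,0],[0,0,0]],"twist":[[0,0,0],[0,0,0]]}'
python3 -c "
from h import *
print(delta(ctrl.sense(),[.603,.147,.046]))"
```

```text
time: 4.03
ee_pos: [0.6093, 0.2035, 0.046]
tool_rot: [0.0, 0.144, 0.99, -0.0]
force: [-4.5, -3.4, 12.5]
finger_gap: -0.0001
gripper_force: 6.1
time: 4.28
ee_pos: [0.6094, 0.2035, 0.0461]
tool_rot: [0.0, 0.144, 0.99, -0.0]
force: [-2.5, -3.9, 8.8]
finger_gap: -0.0002
gripper_force: 4.1
[-0.25113754 -1.3993838   0.0022186 ]
```

```bash
python3 -m creep '{"hand":[0,0,0,0,0,0,0,0],"xyz":[[0,0,-0.5],[0,0,-0.5],[-0.25,-1.4,-0.5],[-0.25,-1.4,-0.4],[-0.25,-1.4,-0.15],[-0.25,-1.4,0],[-0.25,-1.4,0.01],[-0.25,-1.4,0.01]],"twist":[[0,0,0],[0,0,0],[0,0,0],[0,0,0],[0,0,0],[0,0,0],[0,0,0],[0,0,0]]}'
python3 - <<'E'
from h import *
s=ctrl.sense();i=cams.camera_info("wrist");cv2.imwrite("pics/w2.png",cams.snapshot("wrist")[:,:,::-1])
print(proj(i,[.603,.147,.046]),tool(s)[0],s["force"])
E
```

```text
time: 5.28
ee_pos: [0.6029, 0.1472, 0.046]
tool_rot: [0.0, 0.144, 0.99, -0.0]
force: [-4.7, -3.1, 11.5]
finger_gap: 0.0003
gripper_force: 5.9
[[263.49195879 249.27952297]] [0.60287227 0.1472295  0.04596984] [-4.68392544 -3.09730744 11.53766778]
```

View pics/w2.png

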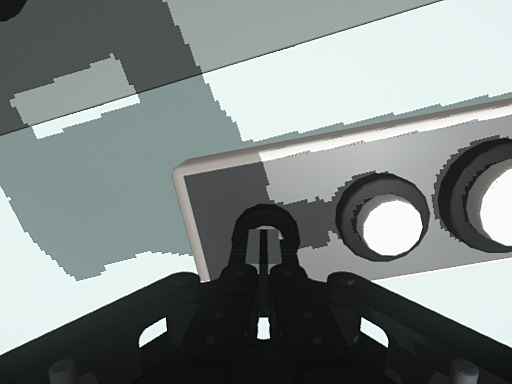

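The small key is covered by the closed fingers at (265,230) and fully down, with the medium and large keys up again at (391,228) and (500,200). Next I rise and look over the sockets.

```bash
python3 -m creep '{"hand":[0,0,85,85,85,85],"xyz":[[0,0,-1.2],[1,-0.3,-2.4],[1.77,-0.45,-3.85],[1.77,-0.45,-3.85],[1.77,-0.45,-3.85],[1.77,-0.45,-3.85]],"twist":[[0,0,0],[0,0,0],[0,0,0],[0,0,0],[0,0,0],[0,0,0]]}'
python3 - <<'E'
from h import *
s=ctrl.sense();i=cams.camera_info("wrist");g=cams.snapshot("wrist")[:,:,::-1];cv2.imwrite("pics/w3.png",g)
np.savez("w3.npz",E=i["extrinsics"])
print(tool(s)[0])
for p in([.461,.269,.079],[.4615,.162,.079],[.441,.047,.079]):print(proj(i,p).round(0))
E
```

```text
time: 6.08
ee_pos: [0.5298, 0.1497, 0.1975]
tool_rot: [-0.001, 0.145, 0.989, -0.0]
force: [0.1, -1.5, -0.8]
finger_gap: 0.0724
gripper_force: 0.0
[0.52975783 0.14971094 0.19751342]
[[391.  57.]]
[[254. 100.]]
[[105. 118.]]
```

View pics/w3.png

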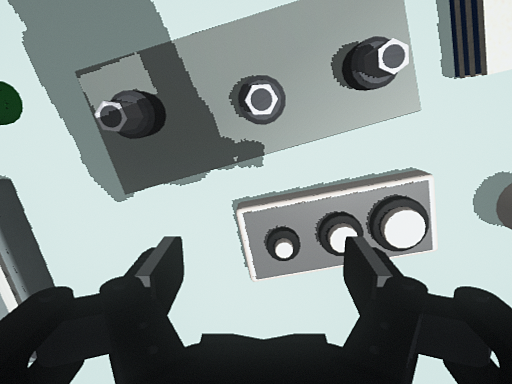

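The wrist picture shows adapter tops at (261,99), (393,56) and (111,116, in the gripper's shadow). All three keys are up.

```bash
cat >> look.py <<'E'
def hexfit(P):
    "P Nx2 points on hex outline (world): centre, yaw of flat normal mod 60 (deg), widths (mm)"
    best=None
    for a in np.arange(0,60,.5):
        A=np.radians(a+np.array([0,60,120]));t=P@np.array([np.cos(A),np.sin(A)])
        hi,lo=np.percentile(t,99.5,0),np.percentile(t,.5,0);w=hi-lo
        if best is None or w.sum()<best[0]:
            c=np.linalg.lstsq(np.c_[np.cos(A),np.sin(A)],(hi+lo)/2,rcond=None)[0];best=(w.sum(),c,a,w)
    return best[1].round(4),best[2],(best[3]*1e3).round(1)
def hexat(g,i,uv,z,lo,hw=22):
    u,v=map(int,uv);x0,y0=max(u-hw,0),max(v-hw,0)
    sub=cv2.cvtColor(g[y0:v+hw,x0:u+hw],cv2.COLOR_BGR2GRAY);m=(sub>lo).astype('uint8')
    n,l,st,c=cv2.connectedComponentsWithStats(m)
    k=1+np.argmax(st[1:,4]);yx=np.argwhere(l==k)
    return hexfit(plane(i,yx[:,::-1]+[x0,y0],z)[:,:2]),st[k,4]
E
python3 - <<'E'
from look import *
g=cv2.imread("pics/w3.png");i=cams.camera_info("wrist");i["extrinsics"]=np.load("w3.npz")["E"]
for uv,los in (((261,99),(190,210,225)),((393,56),(190,210,225)),((111,116),(90,105,120,140))):
    for lo in los: print(uv,lo,hexat(g,i,uv,.079,lo))
s=cv2.cvtColor(g,cv2.COLOR_BGR2GRAY);print(s[116,92:134])
E
```

```text
(261, 99) 190 ((array([0.4622, 0.1679]), np.float64(45.0), array([21.5, 21.7, 21.6])), np.int32(340))
(261, 99) 210 ((array([0.4623, 0.1678]), np.float64(44.0), array([21.3, 21.7, 20.8])), np.int32(308))
(261, 99) 225 ((array([0.4623, 0.1679]), np.float64(45.0), array([20.9, 21.3, 21. ])), np.int32(284))
(393, 56) 190 ((array([0.4608, 0.2709]), np.float64(19.5), array([22. , 21.5, 21.7])), np.int32(390))
(393, 56) 210 ((array([0.4609, 0.271 ]), np.float64(20.0), array([21.7, 21.6, 21.7])), np.int32(363))
(393, 56) 225 ((array([0.4609, 0.2709]), np.float64(21.0), array([21.3, 21.4, 21.5])), np.int32(323))
(111, 116) 90 ((array([0.4362, 0.0507]), np.float64(38.0), array([31.3, 22.1, 27.2])), np.int32(586))
(111, 116) 105 ((array([0.4363, 0.0506]), np.float64(41.0), array([30.6, 21.6, 27.1])), np.int32(514))
(111, 116) 120 ((array([0.4316, 0.0501]), np.float64(43.5), array([23.9, 21.8, 17.2])), np.int32(383))
(111, 116) 140 ((array([0.4315, 0.0501]), np.float64(43.5), array([23.6, 21.5, 16.7])), np.int32(315))
[117  69  60 143 218 230 251 225 114  67  44  50  45  39  38  41  41  40
  43  42  41  43  42  43  42  44  45  42  38  69 116 108 111 101  67  54
  56  56  55  58  55  59]
```

```bash
python3 -c "
from h import *
s=ctrl.sense();print(tool(s)[0],delta(s,[.4623,.1678,.12]),s['finger_gap'],s['joint_positions'].round(2))"
```

```text
[0.52980947 0.14961638 0.1976202 ] [ 1.74199572 -0.0464533   1.94524053] 0.07862378549138872 [ 0.06  0.4   1.47  0.    1.28 -1.22]
```

```bash
python3 -m creep '{"hand":[50,50,50,50,50,50,50,50],"xyz":[[0.9,0,0.3],[1.74,-0.05,0.9],[1.74,-0.05,1.95],[1.74,-0.05,1.95],[1.74,-0.05,1.95],[1.74,-0.05,1.95],[1.74,-0.05,1.95],[1.74,-0.05,1.95]],"twist":[[0,0,0.15],[0,0,0.33],[0,0,0.494],[0,0,0.494],[0,0,0.494],[0,0,0.494],[0,0,0.494],[0,0,0.494]]}'
python3 - <<'E'
from h import *
s=ctrl.sense();i=cams.camera_info("wrist");g=cams.snapshot("wrist")[:,:,::-1];cv2.imwrite("pics/w4.png",g)
np.savez("w4.npz",E=i["extrinsics"]);e,r=tool(s);print(e,r.as_matrix()[:,1],s["joint_positions"].round(2),s["finger_gap"])
for p in([.461,.271,.079],[.4623,.1678,.079],[.438,.049,.079]):print(proj(i,p).round(0))
E
```

```text
time: 7.12
ee_pos: [0.4629, 0.1676, 0.1217]
tool_rot: [0.0, 0.382, 0.924, 0.0]
force: [-0.5, 1.0, -0.1]
finger_gap: 0.0499
gripper_force: 0.0
[0.46289954 0.1675734  0.12170992] [7.06419357e-01 7.07793306e-01 5.73166029e-04] [ 0.11  0.36  1.74 -0.    1.04 -0.68] 0.04992005147444507
[[397.  87.]]
[[263. 217.]]
[[108. 314.]]
```

View pics/w4.png

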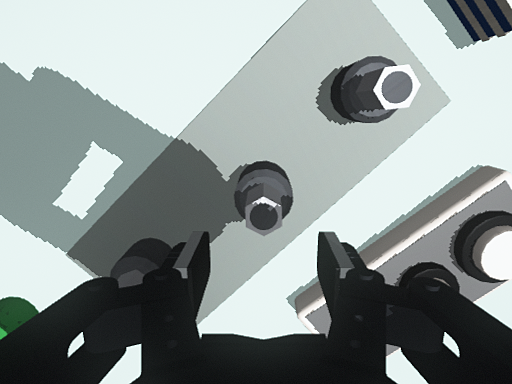

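The adapter top is at (264,216), between the pads and matching the projection, with flats facing the fingers. I descend and grip.

```bash
python3 -m creep '{"hand":[50,50,50,50,10,10,10,10],"xyz":[[0,0,0.9],[0,0,1.75],[0,0,1.8],[0,0,1.8],[0,0,1.8],[0,0,1.8],[0,0,1.8],[0,0,1.8]],"twist":[[0,0,0],[0,0,0],[0,0,0],[0,0,0],[0,0,0],[0,0,0],[0,0,0],[0,0,0]]}' 80
python3 -m creep '{"hand":[10,10],"xyz":[[0,0,0],[0,0,0]],"twist":[[0,0,0],[0,0,0]]}' 80
python3 -c "
from h import *
s=ctrl.sense();print(tool(s)[0],s['time'])"
```

```text
time: 8.18
ee_pos: [0.4632, 0.1676, 0.0506]
tool_rot: [0.001, 0.382, 0.924, 0.0]
force: [-2.3, -0.8, 7.0]
finger_gap: 0.0206
gripper_force: 78.7
time: 8.43
ee_pos: [0.4632, 0.1676, 0.0506]
tool_rot: [0.001, 0.382, 0.924, 0.0]
force: [-2.2, -0.6, 7.2]
finger_gap: 0.0207
gripper_force: 78.7
[0.4632229  0.16764072 0.05061013] 8.425
```

```bash
python3 -m creep '{"hand":[10,10,10,10,10,10,10,10],"xyz":[[0,0,-1],[0,0,-2.2],[-1.3,-0.7,-3.3],[-2.6,-1.4,-3.75],[-3.9,-2.1,-3.75],[-5.2,-2.7,-3.75],[-6.5,-3.4,-3.75],[-7.6,-3.9,-3.75]],"twist":[[0,0,0],[0,0,0],[0,0,0],[0,0,0],[0,0,0],[0,0,0],[0,0,0],[0,0,0]]}'
python3 -m creep '{"hand":[10,10,10,10],"xyz":[[-1.2,-0.6,0],[-2.2,-1.1,0],[-2.4,-1.2,0],[-2.4,-1.2,0]],"twist":[[0,0,0],[0,0,0],[0,0,0],[0,0,0]]}'
python3 - <<'E'
from h import *
s=ctrl.sense();i=cams.camera_info("wrist");g=cams.snapshot("wrist")[:,:,::-1];cv2.imwrite("pics/w5.png",g)
np.savez("w5.npz",E=i["extrinsics"]);e,r=tool(s);print(e,r.as_matrix()[:,1],s["joint_positions"].round(2),s["joint_vel"].round(3))
print(proj(i,[.552,-.208,.076]).round(0))
E
```

```text
time: 9.43
ee_pos: [0.5675, -0.1599, 0.1994]
tool_rot: [-0.0, 0.383, 0.924, -0.0]
force: [0.3, -0.2, -2.7]
finger_gap: 0.021
gripper_force: 79.4
time: 9.93
ee_pos: [0.6013, -0.2592, 0.1989]
tool_rot: [-0.001, 0.383, 0.924, 0.0]
force: [-0.6, 0.1, -3.0]
finger_gap: 0.0205
gripper_force: 79.3
[ 0.60126576 -0.2592214   0.19893368] [7.06944038e-01 7.07269486e-01 3.14027161e-05] [-0.59  0.63  1.1   0.    1.41 -1.37] [ 0.025 -0.022  0.023  0.003 -0.004  0.003]
[[265.  97.]]
```

View pics/w5.png

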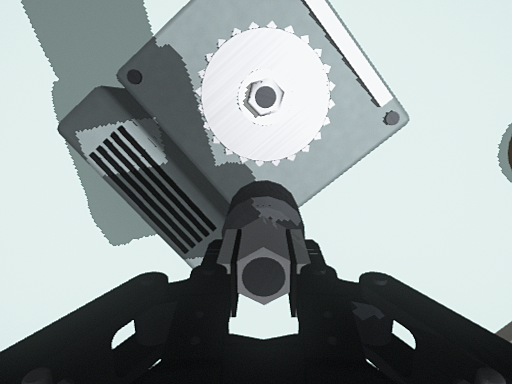

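The nut's dark bore is at (265,97), exactly where projected. The held socket hangs below the fingers at (263,210). I'll measure the nut's centre and yaw from edge directions.

```bash
python3 - <<'E'
from look import *
g=cv2.imread("pics/w5.png");i=cams.camera_info("wrist");i["extrinsics"]=np.load("w5.npz")["E"]
s=cv2.cvtColor(g,cv2.COLOR_BGR2GRAY);sub=s[75:120,240:292]
m=(sub<110).astype('uint8');n,l,st,c=cv2.connectedComponentsWithStats(m)
for k in range(1,n):
    if st[k,4]>40:print("dark",st[k],c[k]+[240,75],plane(i,c[k]+[240,75],.076)[0].round(4))
big=cv2.resize(cv2.cvtColor(cv2.createCLAHE(4,(2,2)).apply(sub),8),None,fx=13,fy=13,interpolation=2);cv2.imwrite("pics/nut.png",big)
E
```

```text
dark [ 15  12  21  21 307] [264.69381107  97.15960912] [ 0.5516 -0.2085  0.076 ]
```

View pics/nut.png

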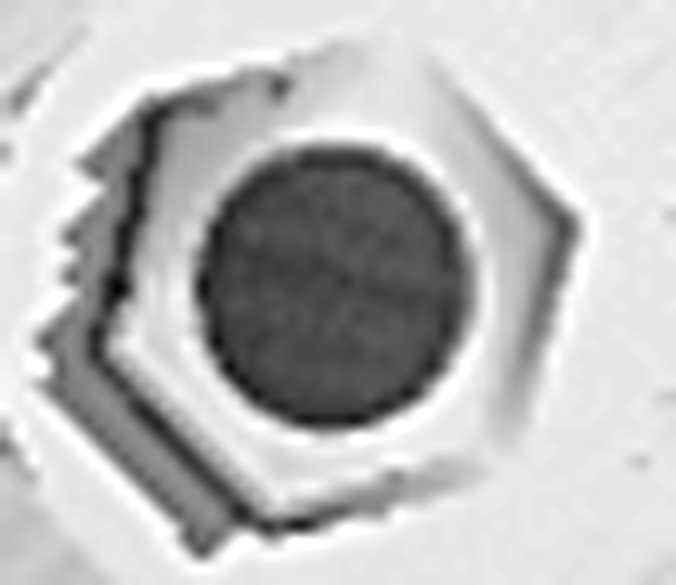

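The crop shows the nut's hexagon with corners near (150,100), (100,350), (270,520), (505,460), (578,220) and (405,45), around the bore at (335,285).

```bash
python3 - <<'E'
from look import *
i=cams.camera_info("wrist");i["extrinsics"]=np.load("w5.npz")["E"]
V=np.array([(150,100),(100,350),(270,520),(505,460),(578,220),(405,45)],float)
P=plane(i,[240,75]+(V+.5)/13-.5,.072)[:,:2]
print(P.mean(0),np.linalg.norm(P-P.mean(0),axis=1)*1e3)
d=P-P.mean(0);a=np.degrees(np.arctan2(d[:,1],d[:,0]));print(a.round(1),"vertex mod60",(a%60).round(1))
e=np.roll(P,-1,0)-P;b=np.degrees(np.arctan2(e[:,1],e[:,0]))-90;print("normals mod60",(b%60).round(1))
s=ctrl.sense();print(s["joint_vel"].round(4),delta(s,[.5516,-.2085,.14]))
E
```

```text
[ 0.55148712 -0.20765326] [15.4017816  14.82901812 14.50595516 14.74225436 15.20365782 14.40405178]
[-178.7 -120.   -60.9    0.3   59.2  118.1] vertex mod60 [ 1.3  0.  59.1  0.3 59.2 58.1]
normals mod60 [32.6 30.7 28.9 28.2 31.4 26.5]
[ 0.0141 -0.0158  0.0089 -0.0008 -0.0028 -0.0023] [1.76135522 0.00661017 1.48230037]
```

```bash
python3 -m creep '{"hand":[10,10,10,10,10,10],"xyz":[[0.9,0,0],[1.76,0,0.5],[1.76,0,1.45],[1.76,0,1.45],[1.76,0,1.45],[1.76,0,1.45]],"twist":[[0,0,0.13],[0,0,0.262],[0,0,0.262],[0,0,0.262],[0,0,0.262],[0,0,0.262]]}'
python3 - <<'E'
from look import *
s=ctrl.sense();i=cams.camera_info("wrist");g=cams.snapshot("wrist")[:,:,::-1];cv2.imwrite("pics/w6.png",g)
e,r=tool(s);print(e,np.degrees(np.arctan2(*r.as_matrix()[1::-1,1])),s["joint_vel"].round(3))
print(delta(s,[.5516,-.2082,.125]))
uv=proj(i,e+[0,0,.0284])[0];print(uv)
for lo in(50,60,70,90):
    try:
        c,n=hexat(g,i,uv,e[2]+.0284,lo,45);print(lo,c,n,(r.inv().apply(np.r_[c[0]-e[:2],0])*1e3).round(1))
    except Exception as x:print(lo,x)
gr=cv2.cvtColor(g,cv2.COLOR_BGR2GRAY);print(gr[int(uv[1]),215:315:2]);print(gr[int(uv[1])-45:int(uv[1])+50:2,263])
E
```

```text
time: 10.72
ee_pos: [0.5524, -0.21, 0.1429]
tool_rot: [0.001, 0.5, 0.866, -0.0]
force: [1.1, -0.4, -2.8]
finger_gap: 0.0205
gripper_force: 79.3
[ 0.55237667 -0.20996275  0.14287829] 30.032848310899315 [-0.004  0.003  0.007 -0.001 -0.002 -0.003]
[0.04888171 0.00470883 0.44685385]
[264.31103393 279.74287313]
50 (array([ 0.5538, -0.2113]), np.float64(22.5), array([26. , 41. , 41.6])) 3505 [-1.9  0.6  0. ]
60 (array([ 0.5538, -0.2113]), np.float64(22.5), array([25.9, 40.9, 41.5])) 3436 [-1.9  0.6  0. ]
70 (array([ 0.5538, -0.2113]), np.float64(22.5), array([25.9, 40.8, 41.6])) 3184 [-1.9  0.6  0. ]
90 (array([ 0.5558, -0.2117]), np.float64(33.0), array([22.1, 25.3, 34.5])) 1651 [-3.2  2.1  0. ]
[ 22  19  19  17  18  16  19  21  25  29  16  76 118 111  42  48  50  51
  49  49  50  48  48  46  49  49  50  52  49  49  49  53  51  51  48  87
 119 106  17  28  28  20  23  24  25  26  24  26  24  25]
[ 75  74  74  73  73  74  67 120 119 123 118 125  47  47  51  49  49  50
  51  48  50  48  49  48  48  50  49  51  50  48  48  74 121 117 118 121
 173 157 130  69  73  72  72  71  72  74  72  71]
```

```bash
python3 -m creep '{"hand":[10,10,10,10,10,10],"xyz":[[0.03,0,0.2],[0.03,0,0.38],[0.03,0,0.46],[0.03,0,0.52],[0.03,0,0.57],[0.03,0,0.57]],"twist":[[0,0,0],[0,0,0],[0,0,0],[0,0,0],[0,0,0],[0,0,0]]}'
```

```text
time: 11.52
ee_pos: [0.5511, -0.2086, 0.1185]
tool_rot: [-0.0, 0.5, 0.866, -0.0]
force: [0.9, 1.1, -3.4]
finger_gap: 0.0205
gripper_force: 79.3
```

No contact 5 mm below the nut's top, so this socket seems to fit. I'll continue down.

```bash
python3 -m creep '{"hand":[10,10,10,10,10,10],"xyz":[[0,0,0.1],[0,0,0.2],[0,0,0.28],[0,0,0.34],[0,0,0.38],[0,0,0.4]],"twist":[[0,0,0],[0,0,0],[0,0,0],[0,0,0],[0,0,0],[0,0,0]]}'
```

```text
time: 12.28
ee_pos: [0.5512, -0.2087, 0.1037]
tool_rot: [0.0, 0.5, 0.866, -0.0]
force: [-5.1, 1.5, 12.0]
finger_gap: 0.0209
gripper_force: 81.2
```

```bash
python3 -m creep '{"hand":[10,10,10],"xyz":[[0,0,0.03],[0,0,0.03],[0,0,0.03]],"twist":[[0,0,0],[0,0,0],[0,0,0]]}'
python3 - <<'E'
from h import *
i=cams.camera_info("scene");g=cams.snapshot("scene")[:,:,::-1]
print(proj(i,[[.461,.271,.079],[.438,.049,.079],[.5516,-.2082,.056]]).round(0))
cv2.imwrite("pics/fin.png",cv2.resize(g[70:240,70:370],None,fx=2.6,fy=2.6,interpolation=2))
E
```

```text
time: 12.65
ee_pos: [0.5512, -0.2088, 0.1036]
tool_rot: [0.001, 0.5, 0.866, -0.0]
force: [-7.6, 2.7, 14.9]
finger_gap: 0.0208
gripper_force: 81.9
[[335. 154.]
 [252. 136.]
 [147. 157.]]
```

View pics/fin.png

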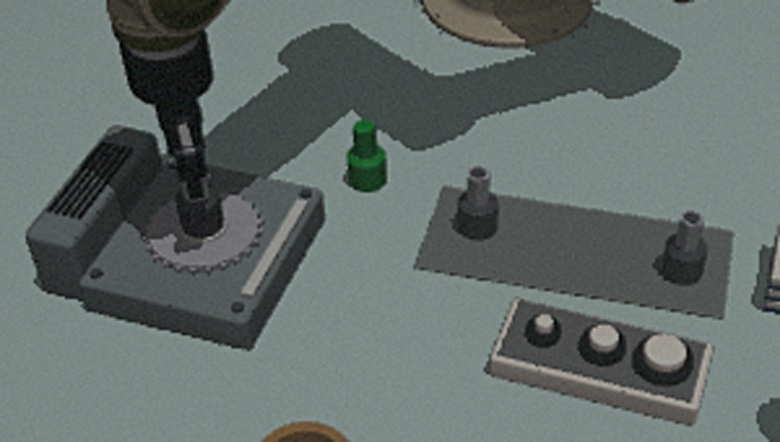

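The crop shows the socket seated on the hub at (200,215) in the gripper. The other two sockets stand upright at (478,205) and (688,250), and all keys are up.

```bash
python3 -c "
from rig import ctrl
print(ctrl.job_done())"
```

```text
the job is handed in; nothing more can be done
None
```

I pressed the large, medium and small keys in order, and the first socket I tried (the middle one) fitted; I handed in with it fully home over the nut and still gripped (about 82 N), after about 13 of the 72 s allowed, but the hand-in returned no verdict.

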